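# Clamp a breaker in the cam fixture

### The job

Put the two-pole breaker (the middle one of the three in width) upright into the nest of the cam clamp fixture and let go of it. Then turn the crank counter-clockwise until the hidden cam's follower rests in its flat dwell, so that the pad holds the breaker against the end stop and the crank stays put when you let go; feel for it, and never crank on up the lobe behind the dwell, which crushes the breaker. Leave everything else on the table where it is.

Things in the scene. Friction and masses are not known exactly. Their poses are not given: they have to be found in the camera images.
- rig: Hand-cranked cam clamp fixture, bolted down: aluminium plate 130 x 250 x 12 mm, origin at the centre of its underside, z up; its y axis is the clamping line. At the +y end a grey housing 120 x 120 mm, top 57 mm above the table, hides the cam; at the -y end is the open-topped nest between two steel rails.
- nest_floor (a point): Middle of the nest's floor, on the plate, fixed to the fixture at (0, -59, 12) mm. The nest is a lane along the fixture's y, 41 mm wide, its rails 14 mm high, closed 44 mm to -y by a steel end stop (38 mm high) and 44 mm to +y by the retracted pad. Lower the breaker here, its length (own x axis) along the fixture's y, either way round.
- seat (a point): Point fixed to the fixture at (0, -63, 46) mm: where the two-pole breaker's centre lies once the pad has pushed it against the end stop. When loading aim 4 mm to the +y side of it (half-way between stop and pad). Axes as the fixture's.
- crank_axis (a point): Point on the vertical crank shaft, fixed to the fixture at (0, 60, 70) mm, at the height of the crank arm's top. The crank is clamped on the shaft at an unknown angle to the cam.
- knob_center (a point): Centre of the crank's knob: an upright black cylinder 24 mm in diameter, 54 mm tall (71 to 125 mm above the table; this point 101 mm), on the end of the crank arm, 50 mm from the shaft. It spins freely on its pin: grip it and carry it round the circle without turning the hand. Nothing near the circle is higher than 90 mm.
- crank (a joint): Crank angle (rad, grows counter-clockwise from above; 0 = knob on the fixture's +x side). Counter-clockwise it runs free for 0.15 to 2.2 rad (about 3 N friction at the knob), then for 1.8 rad the cam pushes the pad out, resisting with up to about 20 N, and springs back if let go. Then the flat dwell, 0.5 rad: friction only, it stays. Then the lobe, over 0.5 rad: up to 25 N.
- pad_face (a point): Centre of the face of the black rubber pad (30 mm wide, 28 mm high) that the cam pushes 16 mm towards the end stop. It sits on a spring of 2.4 N/mm: with the breaker against the stop the pad stands still while the cam runs on and the squeeze grows, to about 20 N in the dwell and 32 N on the lobe (over 22.5 N, too much, from 0.15 rad past the dwell's end).
- pad: The same rubber pad as a part; its origin lies inside the housing 43 mm behind the face, at table level.
- breaker2_center (a point): Centre (34 mm up) of the two-pole breaker, the one to clamp: white block standing on its back, 80 mm long (its x), 36 mm wide (its y), lower body 45 mm high, on it a raised nose 45 mm long, 36 mm wide, up to 68 mm, with a black toggle up to 76 mm; 0.15 to 0.3 kg. Grip the nose across the 36 mm width from above. z is up.
- breaker2: The same two-pole breaker; origin at the centre of its underside.
- breaker3_center (a point): Bystander: three-pole breaker, same profile but 54 mm wide. Centre, 34 mm up.
- breaker1_center (a point): Bystander: one-pole breaker, same profile but 18 mm wide. Centre, 34 mm up.
- contactor: Bystander: grey and white contactor 75 x 45 x 86 mm, origin under its centre.
- terminals: Bystander: terminal strip 22 x 100 x 20 mm, origin under its centre.
- driver1: Bystander: screwdriver lying on the table, beyond the fixture.
- driver2: Bystander: screwdriver lying on the table, at the left.
- wallbox: Bystander: open white wall box 90 x 70 x 40 mm, origin under its centre.
Things that resemble listed ones, but are neither listed nor needed, are in the scene too. What is shaped like the breaker2 but red is not meant.

How it is judged:
On the way, in this order (a step that is already met when the one before it is completed fails the run):
1. the two-pole breaker stands in the nest, let go of (x of breaker2_center in the frame of seat between -0.0045 and 0.0045 m and z of breaker2_center in the frame of seat between -0.003 and 0.003 m and angle between breaker2_center's own z axis and vertical below 0.06 rad and y of breaker2_center in the frame of seat between -0.003 and 0.011 m and contact force between the fingers and breaker2 below 0.5 N and contact force between pad and breaker2 below 5 N), for 0.2 s.
2. the cam has brought the pad to its full squeeze on the breaker (x of breaker2_center in the frame of seat between -0.0045 and 0.0045 m and z of breaker2_center in the frame of seat between -0.003 and 0.003 m and angle between breaker2_center's own z axis and vertical below 0.06 rad and contact force between pad and breaker2 above 16 N), for 0.2 s.
At the end, for the whole second after the job is handed in: The two-pole breaker stands upright in the nest (within 4.5 mm sideways, 3 mm of the end stop, flat on the floor), the pad squeezes it with 16 to 22 N because the follower is in the cam's dwell, and the crank stays still by itself (all of step 2 and y of breaker2_center in the frame of seat between -0.003 and 0.003 m and contact force between pad and breaker2 below 22 N and velocity of joint crank between -0.1 and 0.1 rad/s); the robot touches nothing.
It fails at once if the breaker is crushed: the pad squeezes it with over 22.5 N (cranked beyond the dwell) (contact force between pad and breaker2 above 22.5 N).
It fails at once if another thing on the table is moved by more than 30 mm (distance of any of breaker1_center, breaker3_center, contactor, terminals, driver1, driver2, wallbox from where it was at the start of the episode above 0.03 m).
It also fails if it takes over 72 s, if anything falls off the work surface, if the arm or the gripper's body presses on something with over 40 N, if the wrist force passes 120 N, or if a joint passes its speed limit or range.

### The arm

A 6-joint arm with a two-finger parallel gripper is mounted at the origin on the work surface. World frame = base frame: x ahead of the robot, y to its left, z up, the work surface at z = 0. Lengths are in m, angles in rad, forces in N, time in s.
With the tool pointing down it reaches from about 0.4 to 0.825 m from the base axis. Payload 7 kg.
Tool frame: the origin (TCP) lies on the centre line of the jaws, within the pads' length; the fingertips stand 25 mm ahead of it and the grasp point (between the pads) lies 6 mm ahead of it; z points along the fingers, y is the line along which they close (so a half turn about z gives the same grasp; the last joint's range is limited). The gripper opens to 88 mm and grips with 3 to 60 N. Pads are 19 mm wide; open, the fingers measure 130 mm over their backs; the gripper's body (78 mm by 193 mm) begins 47 mm behind the grasp point.
Start: joints at [-1.001, 0.359, 0.012, 0, -1.224, -0.288], TCP at [0.188, -0.648, 0.252] pointing down, gripper open.
Joint ranges: [-3.07, 3.07], [-1.43, 2.12], [-1.02, 1.25], [-3.03, 1.67], [-3.05, -0], [-3.03, 3.03]. Speed limits (rad/s): [2.39, 2.39, 3.01, 3.14, 3.14, 3.14].

### API

Orientations are given as [roll, pitch, yaw] about the fixed x, y, z axes, in that order (R = Rz(yaw) Ry(pitch) Rx(roll)).
In Python, from station import readout, vision, arm gives the robot as it stands. The module is installed in compiled form; this text tells all that it offers.
- The arm moves only by the tool carry_out, never from a script. Its argument "commands" is a list of rows, each an object with "dp": the shift along the tool's x, y, z in m, a list of three; "rotation": the turn, a rotation vector about the tool's x, y, z in degrees, a list of three. In form: [{"dp": [dx, dy, dz], "rotation": [wx, wy, wz]}, ...]. A call has 1 to 8 rows; each row shifts and turns the commanded pose from where the row before left it, along the tool's axes as they then stand; what a row does not reach is not made up. A row lasts 1/8 s, in which the tool goes at most 62.5 mm and 10.7 degrees, less where a joint would pass 70% of its speed; a pose out of reach is approached as far as the arm can. A call with a gripper value outside its range is refused whole. "grip" is the finger opening in m, from 0 to 0.0876, set as the call begins (left out, the last holds). The fingers move at their own pace and stop on an object; "force" is the grip in N (left out, the last holds). Time passes only in rows, so rows that do not move let the fingers close. It gives the time, the measured TCP pose, the force, the opening and the grip force at its end, in the units of the state.
- readout.get_state(): the state, without advancing time (a new reading comes with each control period).
- vision.grab_frame(name): name is "side" or "top" or "wrist"; returns (picture, depth): 480x640x3 uint8, red, green, blue; 480x640 float32, m along the optical axis (not along the pixel's ray), 0 where there is no reading.
- vision.calibration(name): a dict with "fovy" (degrees; the focal length in pixels is half the picture's height over the tangent of half this angle, whatever the lens; pixels are square), "cx", "cy" (the principal point, pixels), "origin" and "attitude" of the camera in the world; the wrist camera has in their place "mount" (4x4, takes a point from camera to tool coordinates, whose origin is the TCP and whose axes are the flange's). Camera axes: x right, y down, z forward; pixel columns grow to the right and rows downward; lengths in m; the calibration is good to about 2 mm. A picture is of the moment at which its call begins: read the wrist's pose just before it. calibration takes no time and is no camera call.
- arm.job_done(): hands the job in; it is judged then, once.
Trained networks look in the newest picture that a camera, given by its name, has taken for a name from the list of things; names that differ only in an ending like _2 or _b are one class to them, and where a whole thing is asked for, a point or a joint stands for the part that bears it (a point fixed in the world has none). Each returns a list of dicts, best first, with "score" (0 to 1); they miss things now and then, are a little off and sometimes report something else, mostly with a low value. They report only what shows in the picture. A call takes as long as a camera call. They do not tell look-alikes from the thing itself.
- vision.trace(label, camera): "pixels" (480x640 bool, what is visible of it) and "position" ([row, column] in pixels, amid what is visible of it).
The state is a dict: "t": time; "q": joint angles; "qd": joint speeds; "joint_efforts": joint torques, N m; "eef_pos": TCP position; "ee_rot": TCP orientation; "force": force on the tool from outside, world axes, zero at the start; "moment": the same for the moment, N m; "width": finger opening in m; "gripper_force": force on a finger pad.
Only numpy, scipy, OpenCV 4.12 (cv2) and the standard library are available. Lean on these libraries where they do the work, as an engineer would, in place of code of your own. Each camera call takes 0.05 s, during which the arm holds its last target. There are 200 camera calls.

## Working session

There is one attempt and no reset: what is moved stays moved. The work goes in short steps, Python scripts to look and compute and a tool call to move; the robot and the scene stay as the last step left them, time stands still between calls to the robot, and variables do not carry over. Pictures are saved under pics/ and viewed, at most 10 in all, crops included, and the job is handed in when it is done.

Besides the shell and the picture viewer there is one more tool, called after "Emit:" as name(argument=value, ...) on one line, values as JSON. carry_out: Moves the arm, as the interface text tells. Its arguments: {"type":"object","properties":{"commands":{"type":"array"},"grip":{"type":"number"},"force":{"type":"number"}},"required":["commands"]}

```bash
mkdir -p pics; cat > h.py <<'E'
import numpy as np, cv2
from scipy.spatial.transform import Rotation as R
from station import readout, vision, arm
def cam(name, st=None):
    c=vision.calibration(name); f=240/np.tan(np.radians(c['fovy'])/2)
    if 'mount' in c:
        st=st or readout.get_state()
        T=np.eye(4);T[:3,:3]=R.from_euler('xyz',st['ee_rot']).as_matrix();T[:3,3]=st['eef_pos']
        T=T@np.array(c['mount'])
    else:
        T=np.eye(4);a=np.array(c['attitude'],float)
        T[:3,:3]=a if a.shape==(3,3) else R.from_euler('xyz',a).as_matrix()
        T[:3,3]=c['origin']
    return f,c['cx'],c['cy'],T
def cloud(depth,C):
    f,cx,cy,T=C; v,u=np.mgrid[:480,:640]
    P=np.stack([(u-cx)/f*depth,(v-cy)/f*depth,depth],-1)
    return P@T[:3,:3].T+T[:3,3]
E
python3 - <<'E'
from h import *
print(readout.get_state())
for n in('top','side','wrist'):print(vision.calibration(n))
for n in('top','side'):
    p,d=vision.grab_frame(n);cv2.imwrite(f'pics/{n}0.png',p[...,::-1]);W=cloud(d,cam(n));np.save(n+'W.npy',W)
    for l in('breaker2','rig','knob_center','pad','breaker3_center','breaker1_center'):
        for r in vision.trace(l,n)[:4]:
            m=r['pixels']&(d>0);print(n,l,round(r['score'],2),np.round(r['position']),m.sum(),np.median(W[m],0).round(3),np.percentile(W[m][:,2],98).round(3))
E
```

```text
{'t': 0.0, 'q': array([-1.00089969e+00,  3.59389553e-01,  1.10582916e-02, -3.30402828e-04,
       -1.22409239e+00, -2.88081300e-01]), 'qd': array([ 0.00019086,  0.00245064, -0.0006654 ,  0.00077305,  0.00087373,
        0.00201652]), 'joint_efforts': array([ 4.58949144e-04, -5.82722461e+01,  2.93038148e+01,  6.99711040e+00,
        6.67886066e-03, -1.31242296e-04]), 'eef_pos': array([ 0.18755374, -0.64795783,  0.25062424]), 'ee_rot': array([ 3.13994414e+00, -1.64587633e-04, -2.85988970e+00]), 'force': array([ 0.95936352,  1.44553433, -0.95356675]), 'moment': array([ 0.01475027,  0.00109095, -0.00317202]), 'gripper_force': 0.0, 'width': 0.08776810684946451}
{'fovy': 50.216650010856895, 'cx': 331.10555474027984, 'cy': 235.5036659398585, 'origin': array([0.39221427, 0.00762551, 1.23677805]), 'attitude': array([-2.99095577,  0.00746442, -1.57215489])}
{'fovy': 53.17776967983891, 'cx': 313.5335456315276, 'cy': 230.39553283684688, 'origin': array([0.16551873, 0.73947383, 0.86490254]), 'attitude': array([-2.32332853,  0.01108381, -2.65699617])}
{'fovy': 58.167621367714084, 'cx': 318.6319489
[... 709 characters left out ...]
 308.] 60 [0.598 0.073 0.045] 0.05
top breaker3_center 0.94 [253. 486.] 1083 [ 0.526 -0.349  0.048] 0.077
top breaker3_center 0.32 [160. 397.] 478 [ 0.767 -0.14   0.021] 0.028
top breaker1_center 0.64 [208. 432.] 411 [ 0.629 -0.225  0.046] 0.075
side breaker2 0.85 [205. 391.] 770 [ 0.44  -0.219  0.043] 0.076
side breaker2 0.77 [215. 439.] 788 [ 0.317 -0.239  0.044] 0.076
side breaker2 0.68 [220. 349.] 814 [ 0.516 -0.118  0.043] 0.076
side rig 0.74 [268. 286.] 4811 [0.584 0.132 0.049] 0.115
side knob_center 0.78 [266. 259.] 263 [0.609 0.182 0.107] 0.127
side breaker3_center 0.76 [172. 382.] 748 [ 0.524 -0.335  0.045] 0.077
side breaker1_center 0.69 [184. 330.] 553 [ 0.631 -0.223  0.037] 0.073
```

View pics/top0.png

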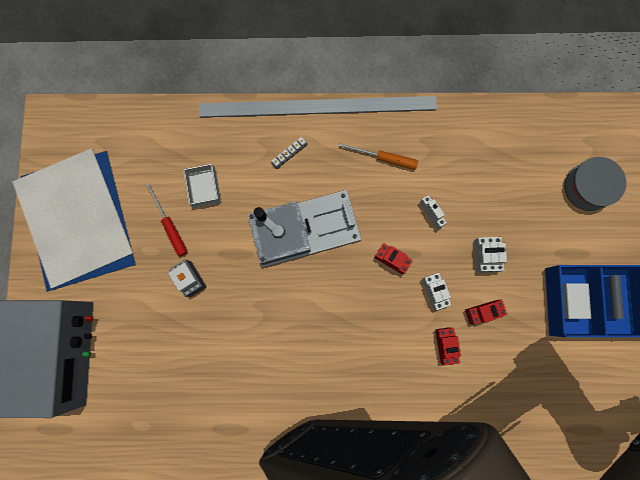

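View pics/side0.png

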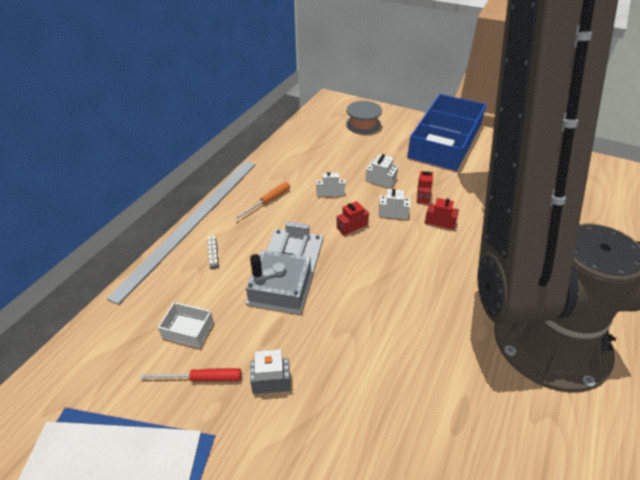

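Top view: white two-pole at (438,291). Other breakers are white three-pole (490,254), white one-pole (432,211), and red look-alikes at (393,258), (486,313) and (448,346). The rig is at (305,228) with its knob at (260,214). Only (438,291) is both white and 36 mm wide. I'll confirm that in a crop and measure it.

```bash
python3 - <<'E'
from h import *
p,d=vision.grab_frame('top');W=cloud(d,cam('top'))
cv2.imwrite('pics/crop.png',cv2.resize(p[190:370,370:530,::-1],None,fx=3.3,fy=3.3,interpolation=cv2.INTER_CUBIC))
def rect(P): 
    r=cv2.minAreaRect((P[:,:2]*1000).astype(np.float32)); return [np.round(x,1) for x in r]
m=vision.trace('breaker2','top')[0]['pixels']
m=cv2.dilate(m.astype(np.uint8),np.ones((5,5)))>0
P=W[m&(d>0)]
for lo,hi in((.012,.09),(.035,.05),(.062,.072)):print('b2',lo,rect(P[(P[:,2]>lo)&(P[:,2]<hi)]))
m=vision.trace('rig','top')[0]['pixels'];m=cv2.dilate(m.astype(np.uint8),np.ones((7,7)))>0
P=W[m&(d>0)]
for lo,hi in((.008,.062),(.05,.06),(.008,.016),(.1,.14)):
    Q=P[(P[:,2]>lo)&(P[:,2]<hi)];print('rig',lo,len(Q),rect(Q),Q.mean(0).round(3))
E
```

```text
b2 0.012 [array([ 318. , -251.9]), array([80.3, 38. ]), np.float64(7.5)]
b2 0.035 [array([ 317.9, -251.3]), array([80.1, 37. ]), np.float64(6.5)]
b2 0.062 [array([ 318.3, -252.3]), array([45.2, 37.1]), np.float64(6.8)]
rig 0.008 5045 [array([597.2,  80.8]), array([130.7, 249.2]), np.float64(15.6)] [0.593 0.077 0.035]
rig 0.05 2136 [array([597.5,  82.3]), array([121.3, 237.7]), np.float64(15.8)] [0.579 0.13  0.056]
rig 0.008 2088 [array([597.2,  80.8]), array([130.7, 249.2]), np.float64(15.6)] [0.606 0.03  0.012]
rig 0.1 111 [array([613.8, 175.8]), array([22. , 23.2]), np.float64(41.2)] [0.613 0.175 0.122]
```

View pics/crop.png

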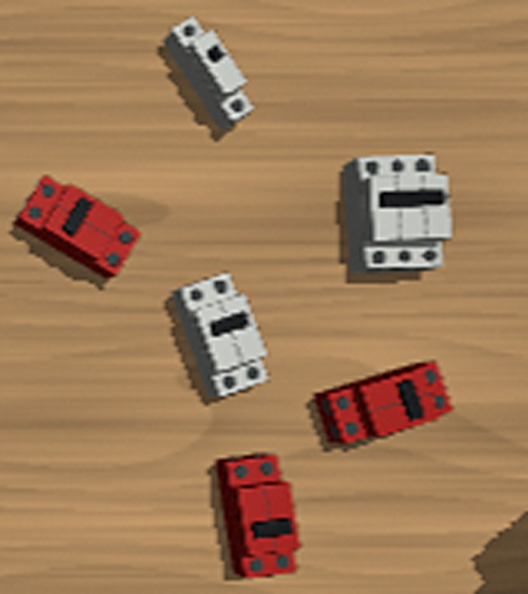

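The crop confirms it: the white two-pole is the middle one, with two screws per end. The network returned a red one first this time, so I'll select by colour and position.

```bash
python3 - <<'E'
from h import *
W=np.load('topW.npy')
P=W[270:312,418:460].reshape(-1,3)
P=P[(abs(P[:,0]-.44)<.06)&(abs(P[:,1]+.228)<.06)]
for lo,hi in((.015,.09),(.035,.05),(.062,.072)):
    Q=P[(P[:,2]>lo)&(P[:,2]<hi)];r=cv2.minAreaRect((Q[:,:2]*1000).astype(np.float32));print(lo,len(Q),r)
print(readout.get_state()['t'])
E
```

```text
0.015 657 ((443.1863098144531, -230.5897216796875), (81.10486602783203, 37.8975830078125), 19.82332420349121)
0.035 259 ((442.9189758300781, -230.38360595703125), (80.59788513183594, 36.51974868774414), 18.794336318969727)
0.062 267 ((443.1980285644531, -230.52427673339844), (44.58668899536133, 37.9946174621582), 19.475324630737305)
0.85
```

Emit:
carry_out(commands=[{"dp": [-0.045, 0.041, 0.006], "rotation": [0, 0, 0]}, {"dp": [-0.045, 0.041, 0.006], "rotation": [0, 0, 0]}, {"dp": [-0.045, 0.041, 0.006], "rotation": [0, 0, 0]}, {"dp": [-0.045, 0.041, 0.006], "rotation": [0, 0, 0]}, {"dp": [-0.045, 0.041, 0.006], "rotation": [0, 0, 0]}, {"dp": [-0.045, 0.041, 0.006], "rotation": [0, 0, 0]}, {"dp": [-0.045, 0.041, 0.006], "rotation": [0, 0, 0]}, {"dp": [-0.045, 0.041, 0.006], "rotation": [0, 0, -3.4]}], grip=0.0876)

```text
t: 1.85
eef_pos: [0.4432, -0.2314, 0.2039]
ee_rot: [-3.141, 0.001, -2.799]
force: [0.5, -1.1, -0.6]
width: 0.0875
gripper_force: 0.0
```

Emit:
carry_out(commands=[{"dp": [0, 0, 0], "rotation": [0, 0, 0]}, {"dp": [0, 0, 0], "rotation": [0, 0, 0]}])

```text
t: 2.1
eef_pos: [0.4424, -0.2329, 0.2037]
ee_rot: [-3.142, 0.0, -2.799]
force: [0.2, -0.8, 0.3]
width: 0.0879
gripper_force: 0.0
```

```bash
cat >> h.py <<'E'
def delta(target,yaw=None):
    s=readout.get_state();M=R.from_euler('xyz',s['ee_rot'])
    print('t',s['t'],'pos',s['eef_pos'].round(4),'rot',np.degrees(s['ee_rot']).round(2),'w',round(s['width'],4),'q',s['q'].round(2))
    print('dp tool',(M.inv().apply(np.array(target)-s['eef_pos'])*1000).round(1),'mm; world',((np.array(target)-s['eef_pos'])*1000).round(1))
    if yaw is not None: print('rotvec',np.degrees((M.inv()*R.from_euler('xyz',[np.pi,0,np.radians(yaw)])).as_rotvec()).round(2))
E
python3 - <<'E'
from h import *
s=readout.get_state();p,d=vision.grab_frame('wrist');W=cloud(d,cam('wrist',s))
cv2.imwrite('pics/w1.png',p[...,::-1])
P=W.reshape(-1,3);c=p.reshape(-1,3).astype(int)
P=P[(d.ravel()>0)&(np.hypot(P[:,0]-.443,P[:,1]+.23)<.055)]
print('table',np.median(P[P[:,2]<.01,2]))
for lo,hi in((.015,.09),(.035,.05),(.062,.072)):
    Q=P[(P[:,2]>lo)&(P[:,2]<hi)];r=cv2.minAreaRect((Q[:,:2]*1000).astype(np.float32));print(lo,len(Q),r,np.median(Q[:,2]))
delta([.443,-.2305,.058],-160.5)
E
```

```text
table -0.0005099855206307236
0.015 6106 ((442.3332824707031, -232.10174560546875), (81.05758666992188, 35.999755859375), 19.2437686920166) 0.06686130717661382
0.035 2068 ((442.4377136230469, -232.1348419189453), (80.8823013305664, 35.868438720703125), 19.2437686920166) 0.04458102175080872
0.062 3018 ((442.4043273925781, -231.96685791015625), (45.26557540893555, 35.67623519897461), 18.649368286132812) 0.06748490130133789
t 2.15 pos [ 0.4421 -0.2335  0.2037] rot [-180.      0.   -160.48] w 0.0873 q [-0.09  0.11 -0.44  0.   -1.03 -1.14]
dp tool [ -1.9   2.5 145.7] mm; world [   0.9    3.  -145.7]
rotvec [-0.    0.    0.02]
```

Wrist view: the 81 x 36 mm white block is centred at (442.4, -232.1) mm, with yaw 19.2°. Descending to it.

Emit:
carry_out(commands=[{"dp": [0, 0.001, 0.04], "rotation": [0, 0, 0.3]}, {"dp": [-0.001, 0, 0.04], "rotation": [0, 0, 0]}, {"dp": [0, 0, 0.035], "rotation": [0, 0, 0]}, {"dp": [0, 0, 0.02], "rotation": [0, 0, 0]}, {"dp": [0, 0, 0.011], "rotation": [0, 0, 0]}, {"dp": [0, 0, 0], "rotation": [0, 0, 0]}])

```text
t: 2.9
eef_pos: [0.4423, -0.2327, 0.0573]
ee_rot: [3.141, -0.001, -2.807]
force: [0.1, 0.1, -0.6]
width: 0.0875
gripper_force: 0.0
```

Emit:
carry_out(commands=[{"dp": [0, 0, 0], "rotation": [0, 0, 0]}, {"dp": [0, 0, 0], "rotation": [0, 0, 0]}, {"dp": [0, 0, 0], "rotation": [0, 0, 0]}, {"dp": [0, 0, 0], "rotation": [0, 0, 0]}, {"dp": [0, 0, 0], "rotation": [0, 0, 0]}, {"dp": [0, 0, 0], "rotation": [0, 0, 0]}], grip=0.02, force=20)

```text
t: 3.65
eef_pos: [0.4429, -0.2319, 0.0576]
ee_rot: [-3.142, -0.0, -2.806]
force: [-0.0, 0.3, 0.3]
width: 0.0361
gripper_force: 20.0
```

Emit:
carry_out(commands=[{"dp": [0, 0, -0.03], "rotation": [0, 0, 0]}, {"dp": [0, 0, -0.05], "rotation": [0, 0, 0]}, {"dp": [0, 0, -0.05], "rotation": [0, 0, -10]}, {"dp": [0, 0, -0.05], "rotation": [0, 0, -10]}, {"dp": [0, 0, -0.012], "rotation": [0, 0, -10]}, {"dp": [0, 0, 0], "rotation": [0, 0, -10]}, {"dp": [0, 0, 0], "rotation": [0, 0, -10]}, {"dp": [0, 0, 0], "rotation": [0, 0, -10]}])

```text
t: 4.65
eef_pos: [0.4424, -0.2317, 0.2491]
ee_rot: [3.141, 0.0, -1.753]
force: [0.9, -0.8, -2.3]
width: 0.0356
gripper_force: 20.0
```

Emit:
carry_out(commands=[{"dp": [0, 0, 0], "rotation": [0, 0, -10]}, {"dp": [0, 0, 0], "rotation": [0, 0, -10]}, {"dp": [0, 0, 0], "rotation": [0, 0, -6.4]}, {"dp": [0, 0, 0], "rotation": [0, 0, 0]}])

```text
t: 5.15
eef_pos: [0.4425, -0.2318, 0.2491]
ee_rot: [3.141, 0.001, -1.299]
force: [-0.1, 0.0, -2.6]
width: 0.0359
gripper_force: 20.0
```

```bash
python3 - <<'E'
from h import *
delta([.586,.12,.25],-74.4)
E
```

```text
t 5.15 pos [ 0.4425 -0.2318  0.2491] rot [ 1.7996e+02  4.0000e-02 -7.4410e+01] w 0.0359 q [-0.09  0.07 -0.37 -0.   -1.13  0.36]
dp tool [-300.3 -232.7   -0.8] mm; world [143.5 351.8   0.9]
rotvec [ 0.04  0.04 -0.01]
```

Emit:
carry_out(commands=[{"dp": [-0.04, -0.031, 0], "rotation": [0, 0, 0]}, {"dp": [-0.04, -0.031, 0], "rotation": [0, 0, 0]}, {"dp": [-0.04, -0.031, 0], "rotation": [0, 0, 0]}, {"dp": [-0.04, -0.031, 0], "rotation": [0, 0, 0]}, {"dp": [-0.04, -0.031, 0], "rotation": [0, 0, 0]}, {"dp": [-0.04, -0.031, 0], "rotation": [0, 0, 0]}, {"dp": [-0.04, -0.031, 0], "rotation": [0, 0, 0]}, {"dp": [-0.02, -0.016, 0], "rotation": [0, 0, 0]}])

```text
t: 6.15
eef_pos: [0.5868, 0.122, 0.2489]
ee_rot: [3.141, -0.0, -1.299]
force: [0.0, -0.5, -0.9]
width: 0.036
gripper_force: 20.0
```

Emit:
carry_out(commands=[{"dp": [0, 0, 0], "rotation": [0, 0, 0]}, {"dp": [0, 0, 0], "rotation": [0, 0, 0]}, {"dp": [0, 0, 0], "rotation": [0, 0, 0]}, {"dp": [0, 0, 0], "rotation": [0, 0, 0]}])

```text
t: 6.65
eef_pos: [0.5862, 0.119, 0.2499]
ee_rot: [-3.141, 0.0, -1.299]
force: [-0.7, -0.5, -2.0]
width: 0.036
gripper_force: 20.0
```

```bash
python3 - <<'E'
from h import *
s=readout.get_state();p,d=vision.grab_frame('wrist');W=cloud(d,cam('wrist',s));np.save('w2.npy',W)
cv2.imwrite('pics/w2.png',p[...,::-1])
delta([.613,.024,.25],-74.4)
E
```

```text
t 6.7 pos [0.5862 0.1191 0.2499] rot [-1.7998e+02  1.0000e-02 -7.4420e+01] w 0.0357 q [ 0.53  0.23 -0.17 -0.   -1.17 -0.25]
dp tool [98.8 -0.2 -0.1] mm; world [ 26.8 -95.1   0.1]
rotvec [-0.02  0.01 -0.02]
```

View pics/w2.png

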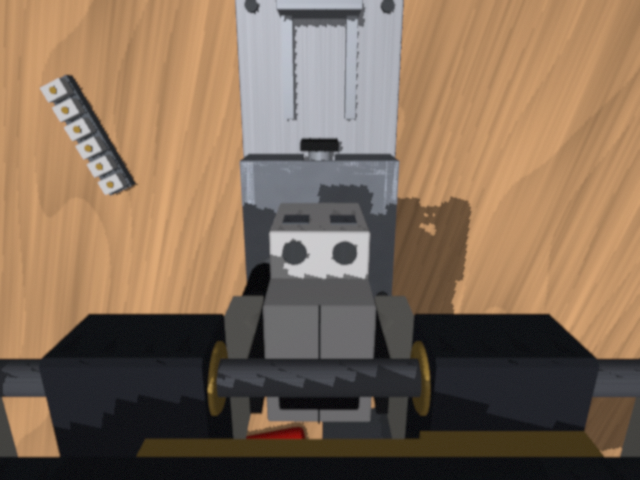

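The nest shows at the top centre: rails at columns ~295 and ~348, stop at row ~5, pad at row ~145. The held breaker is central, at columns 270–370. I'll fit both in metric coordinates.

```bash
python3 - <<'E'
from h import *
W=np.load('w2.npy')
P=W.reshape(-1,3)
o=np.array([.5972,.0808]);a=np.radians(15.6);Rm=np.array([[np.cos(a),np.sin(a)],[-np.sin(a),np.cos(a)]])
F=((W[...,:2]-o)@Rm.T)*1000; Z=W[...,2]*1000
# plate edges, rows
for v in range(20,140,20):
    r=(Z[v]>6)&(Z[v]<70)&(abs(F[v,:,0])<90)
    x=F[v,r,0]; rail=(Z[v]>20)&(Z[v]<32)&(abs(F[v,:,0])<45); xr=F[v,rail,0]
    print(v,'y',F[v,320,1].round(1),'plate',x.min().round(1),x.max().round(1),'rails',xr[xr<0].min().round(1) if (xr<0).any() else 0,xr[xr<0].max().round(1) if (xr<0).any() else 0,xr[xr>0].min().round(1) if (xr>0).any() else 0,xr[xr>0].max().round(1) if (xr>0).any() else 0, 'floor z',Z[v,320].round(1))
for u in(305,320,335):
    print(u,[(v,F[v,u,1].round(0),Z[v,u].round(0)) for v in list(range(0,20,3))+list(range(136,168,3))])
# held breaker, tool frame
s=readout.get_state();T=R.from_euler('xyz',s['ee_rot']).as_matrix();L=((W-s['eef_pos'])@T)*1000
for v in(212,225,240,255,268):
    r=np.where((L[v,:,2]<60)&(abs(L[v,:,1])<40)&(L[v,:,2]>-10))[0]; print(v,L[v,r[0]].round(1),L[v,r[-1]].round(1),L[v,320].round(1))
m=(L[...,2]<70)&(L[...,2]>-15)&(abs(L[...,1])<25)&(L[...,0]>5); print('x max',np.percentile(L[m][:,0],[50,98,99.8]))
E
```

```text
20 y -102.4 plate -65.1 64.3 rails -28.2 -21.0 20.3 27.8 floor z 13.3
40 y -88.4 plate -65.4 64.1 rails -28.6 -20.9 20.2 27.5 floor z 12.2
60 y -73.9 plate -64.2 64.3 rails -28.0 -21.2 20.2 27.8 floor z 10.9
80 y -58.9 plate -64.4 64.4 rails -28.4 -21.0 20.5 27.6 floor z 11.6
100 y -43.5 plate -64.3 64.5 rails -28.9 -21.0 20.2 27.8 floor z 13.3
120 y -27.8 plate -64.5 64.6 rails 0 0 0 0 floor z 12.5
305 [(0, np.float64(-109.0), np.float64(51.0)), (3, np.float64(-107.0), np.float64(50.0)), (6, np.float64(-105.0), np.float64(50.0)), (9, np.float64(-104.0), np.float64(48.0)), (12, np.float64(-104.0), np.float64(37.0)), (15, np.float64(-104.0), np.float64(24.0)), (18, np.float64(-104.0), np.float64(12.0)), (136, np.float64(-15.0), np.float64(11.0)), (139, np.float64(-14.0), np.float64(35.0)), (142, np.float64(-13.0), np.float64(46.0)), (145, np.float64(-11.0), np.float64(47.0)), (148, np.float64(-9.0), np.float64(46.0)), (151, np.float64(-2.0), np.float64(12.0)), (154, np.float64(0.0), np.float64(11.0)), (157, np.float64(3.0), np.float64(11.0)), (160, np.float64(-1.0), np.float64(57.0)),
[... 1282 characters left out ...]
(-13.0), np.float64(46.0)), (145, np.float64(-11.0), np.float64(46.0)), (148, np.float64(-9.0), np.float64(46.0)), (151, np.float64(-2.0), np.float64(10.0)), (154, np.float64(-1.0), np.float64(21.0)), (157, np.float64(0.0), np.float64(31.0)), (160, np.float64(-1.0), np.float64(56.0)), (163, np.float64(1.0), np.float64(56.0)), (166, np.float64(4.0), np.float64(56.0))]
212 [ 40. -17.  40.] [39.9 17.7 40.4] [40.1  0.7 39.7]
225 [ 40.1 -17.1  20.7] [40.1 17.7 20.5] [40.   0.7 21. ]
240 [ 36.4 -17.6  14.1] [36.8 18.1 12.9] [36.5  0.7 13.7]
255 [ 30.9 -17.4  13.4] [31.  17.6 13.3] [30.7  0.7 14. ]
268 [ 25.9 -17.5  13.3] [25.6 18.2 14.1] [25.8  0.7 13.7]
x max [22.60831562 40.66981696 41.02849919]
```

The fit agrees with the description: lane centre at -0.35 mm, stop at y = -104, pad at -14.5. The breaker is centred in the hand.

Emit:
carry_out(commands=[{"dp": [0.035, 0, 0], "rotation": [0, 0, 0]}, {"dp": [0.035, 0, 0], "rotation": [0, 0, 0]}, {"dp": [0.029, 0, 0.01], "rotation": [0, 0, 0]}, {"dp": [0, 0, 0.04], "rotation": [0, 0, 0]}, {"dp": [0, 0, 0.04], "rotation": [0, 0, 0]}, {"dp": [0, 0, 0.03], "rotation": [0, 0, 0]}, {"dp": [0, 0, 0.005], "rotation": [0, 0, 0]}, {"dp": [0, 0, 0], "rotation": [0, 0, 0]}])

```text
t: 7.7
eef_pos: [0.6136, 0.0244, 0.1254]
ee_rot: [-3.141, -0.0, -1.298]
force: [-0.3, -0.3, -1.5]
width: 0.0362
gripper_force: 20.0
```

Emit:
carry_out(commands=[{"dp": [0, 0, 0], "rotation": [0, 0, 0]}, {"dp": [0, 0, 0], "rotation": [0, 0, 0]}])

```text
t: 7.95
eef_pos: [0.6137, 0.0247, 0.1259]
ee_rot: [-3.139, 0.0, -1.298]
force: [-0.0, 0.3, -2.1]
width: 0.0358
gripper_force: 20.0
```

```bash
python3 - <<'E'
from h import *
delta([.613,.0238,.071],-74.4);print(readout.get_state()['force'])
E
```

```text
t 7.95 pos [0.6137 0.0247 0.1259] rot [-179.88    0.    -74.34] w 0.0358 q [ 0.36  0.36 -0.29  0.   -0.91 -0.08]
dp tool [ 0.7  1.  54.9] mm; world [ -0.7  -0.9 -54.9]
rotvec [-0.12  0.    0.06]
[-1.37414598e-03  2.50131266e-01 -2.14709580e+00]
```

Emit:
carry_out(commands=[{"dp": [0.0007, 0.001, 0.02], "rotation": [0, 0, 0]}, {"dp": [0, 0, 0.015], "rotation": [0, 0, 0]}, {"dp": [0, 0, 0.01], "rotation": [0, 0, 0]}, {"dp": [0, 0, 0.006], "rotation": [0, 0, 0]}, {"dp": [0, 0, 0.004], "rotation": [0, 0, 0]}, {"dp": [0, 0, 0], "rotation": [0, 0, 0]}, {"dp": [0, 0, 0], "rotation": [0, 0, 0]}])

```text
t: 8.82
eef_pos: [0.6124, 0.0236, 0.0698]
ee_rot: [-3.141, 0.0, -1.298]
force: [0.6, -0.5, -2.9]
width: 0.0359
gripper_force: 20.0
```

Emit:
carry_out(commands=[{"dp": [0, 0, 0.001], "rotation": [0, 0, 0]}, {"dp": [0, 0, 0], "rotation": [0, 0, 0]}, {"dp": [0, 0, 0], "rotation": [0, 0, 0]}])

```text
t: 9.2
eef_pos: [0.6125, 0.0236, 0.0695]
ee_rot: [-3.141, -0.0, -1.297]
force: [-2.6, 0.3, 4.9]
width: 0.036
gripper_force: 20.0
```

The breaker is on the floor: z is as expected and the force has turned upward. Releasing and rising.

Emit:
carry_out(commands=[{"dp": [0, 0, 0], "rotation": [0, 0, 0]}, {"dp": [0, 0, 0], "rotation": [0, 0, 0]}, {"dp": [0, 0, 0], "rotation": [0, 0, 0]}, {"dp": [0, 0, 0], "rotation": [0, 0, 0]}, {"dp": [0, 0, -0.01], "rotation": [0, 0, 0]}, {"dp": [0, 0, -0.04], "rotation": [0, 0, 0]}, {"dp": [0, 0, -0.06], "rotation": [0, 0, 0]}, {"dp": [0, 0, -0.06], "rotation": [0, 0, 0]}], grip=0.0876)

```text
t: 10.2
eef_pos: [0.612, 0.0234, 0.2411]
ee_rot: [-3.141, -0.0, -1.298]
force: [1.3, 0.6, 0.9]
width: 0.0876
gripper_force: 0.0
```

Emit:
carry_out(commands=[{"dp": [-0.045, 0, -0.02], "rotation": [0, 0, 0]}, {"dp": [-0.045, 0, 0], "rotation": [0, 0, 0]}, {"dp": [0, 0, 0], "rotation": [0, 0, 0]}, {"dp": [0, 0, 0], "rotation": [0, 0, 0]}, {"dp": [0, 0, 0], "rotation": [0, 0, 0]}])

```text
t: 10.82
eef_pos: [0.5881, 0.1094, 0.2586]
ee_rot: [3.141, -0.0, -1.299]
force: [0.2, -0.1, -1.2]
width: 0.0877
gripper_force: 0.0
```

```bash
python3 - <<'E'
from h import *
s=readout.get_state();p,d=vision.grab_frame('wrist');W=cloud(d,cam('wrist',s));np.save('w3.npy',W)
cv2.imwrite('pics/w3.png',p[...,::-1])
o=np.array([.5972,.0808]);a=np.radians(15.6);Rm=np.array([[np.cos(a),np.sin(a)],[-np.sin(a),np.cos(a)]])
F=((W[...,:2]-o)@Rm.T)*1000; Z=W[...,2]*1000
m=(d>0)&(abs(F[...,0])<30)&(F[...,1]>-103)&(F[...,1]<-15.5)&(Z>50)&(Z<90)
print('breaker',cv2.minAreaRect(F[m].astype(np.float32)),np.percentile(Z[m],[5,50,98]))
m=(d>0)&(np.hypot(F[...,0],F[...,1]-60)<70)&(Z>110)&(Z<135)
k=F[m];print('knob',len(k),np.median(Z[m]),cv2.minEnclosingCircle(k.astype(np.float32)) if len(k) else 0)
delta([.6138,.1758,.21])
E
```

```text
breaker ((-0.5677738189697266, -59.62453842163086), (79.52395629882812, 36.02826690673828), 89.8070068359375) [55.63846029 78.85456946 87.97859418]
knob 1069 123.94109061653452 ((41.608642578125, 85.92231750488281), 11.997380256652832)
t 10.875 pos [0.5881 0.1094 0.2585] rot [ 1.7998e+02 -1.0000e-02 -7.4410e+01] w 0.0876 q [ 0.51  0.23 -0.15  0.   -1.19 -0.24]
dp tool [-57.1 -42.6  48.4] mm; world [ 25.7  66.4 -48.5]
```

View pics/w3.png

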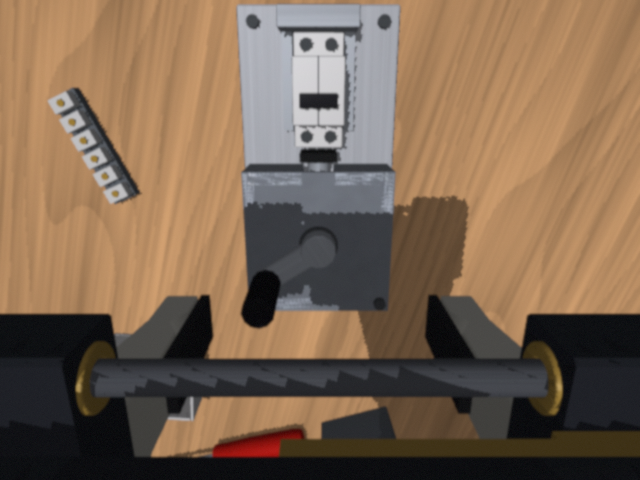

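The picture shows the breaker standing in the nest at (318,85), between stop and pad. Its centre is -0.6, -59.6 mm in fixture coordinates. The knob is at (262,295), fixture (41.6, 85.9), crank angle about 32°. Next I grip the knob.

Emit:
carry_out(commands=[{"dp": [-0.028, -0.021, 0], "rotation": [0, 0, 0]}, {"dp": [-0.028, -0.0215, 0], "rotation": [0, 0, 0]}, {"dp": [0, 0, 0.03], "rotation": [0, 0, 0]}, {"dp": [0, 0, 0.04], "rotation": [0, 0, 0]}, {"dp": [0, 0, 0.04], "rotation": [0, 0, 0]}, {"dp": [0, 0, 0.031], "rotation": [0, 0, 0]}, {"dp": [0, 0, 0], "rotation": [0, 0, 0]}, {"dp": [0, 0, 0], "rotation": [0, 0, 0]}], grip=0.0876)

```text
t: 11.88
eef_pos: [0.6148, 0.1754, 0.1188]
ee_rot: [-3.14, -0.0, -1.298]
force: [0.6, -0.5, 1.8]
width: 0.0875
gripper_force: 0.0
```

Emit:
carry_out(commands=[{"dp": [0, 0, 0], "rotation": [0, 0, 0]}, {"dp": [0, 0, 0], "rotation": [0, 0, 0]}, {"dp": [0, 0, 0], "rotation": [0, 0, 0]}, {"dp": [0, 0, 0], "rotation": [0, 0, 0]}, {"dp": [0, 0, 0], "rotation": [0, 0, 0]}, {"dp": [0, 0, 0], "rotation": [0, 0, 0]}], grip=0.01, force=50)

```text
t: 12.62
eef_pos: [0.6138, 0.1756, 0.1175]
ee_rot: [3.141, -0.0, -1.298]
force: [0.5, -0.2, 1.0]
width: 0.0331
gripper_force: 0.0
```

```bash
cat >> h.py <<'E'
def knob(step=None,n=8):
    s=readout.get_state();a=np.radians(15.6);Rm=np.array([[np.cos(a),np.sin(a)],[-np.sin(a),np.cos(a)]])
    F=Rm@((s['eef_pos'][:2]-[.5972,.0808])*1000)-[-.35,60]; th=np.arctan2(F[1],F[0])
    f=Rm@s['force'][:2]; t=np.array([-np.sin(th),np.cos(th)])
    print('t',round(s['t'],2),'theta',th.round(3),'r',np.hypot(*F).round(1),'tang F',(f@t).round(1),'radial F',(f@[np.cos(th),np.sin(th)]).round(1),'fz',s['force'][2].round(1),'z',s['eef_pos'][2].round(4),'w',s['width'].round(4))
    if step:
        k=np.arange(n+1); A=th+step*k; X=-50*np.sin(A);Y=-50*np.cos(A); X[0],Y[0]=-F[1],-F[0]
        print('tool dx',np.diff(X).round(1),'dy',np.diff(Y).round(1))
E
python3 - <<'E'
from h import *
knob(.1)
E
```

```text
Traceback (most recent call last):
  File "h.py", line 28, in knob
    print('t',round(s['t'],2),'theta',th.round(3),'r',np.hypot(*F).round(1),'tang F',(f@t).round(1),'radial F',(f@[np.cos(th),np.sin(th)]).round(1),'fz',s['force'][2].round(1),'z',s['eef_pos'][2].round(4),'w',s['width'].round(4))
                                                                                                                                                                                                                 ^^^^^^^^^^^^^^^^
AttributeError: 'float' object has no attribute 'round'
```

Emit:
carry_out(commands=[{"dp": [0, 0, 0], "rotation": [0, 0, 0]}, {"dp": [0, 0, 0], "rotation": [0, 0, 0]}, {"dp": [0, 0, 0], "rotation": [0, 0, 0]}, {"dp": [0, 0, 0], "rotation": [0, 0, 0]}])

```text
t: 13.12
eef_pos: [0.6138, 0.1756, 0.1175]
ee_rot: [3.141, 0.0, -1.298]
force: [-0.2, -0.2, -0.5]
width: 0.0229
gripper_force: 50.0
```

```bash
sed -i "s/s\['width'\].round(4)/round(s['width'],4)/" h.py; python3 - <<'E'
from h import *
knob(.1)
E
```

```text
t 13.12 theta 0.571 r 49.7 tang F 0.1 radial F -0.3 fz -0.5 z 0.1175 w 0.0229
tool dx [-4.2 -3.8 -3.4 -3.  -2.6 -2.2 -1.7 -1.2] dy [2.6 3.3 3.7 4.  4.3 4.5 4.7 4.8]
```

Emit:
carry_out(commands=[{"dp": [-0.0042, 0.0026, 0], "rotation": [0, 0, 0]}, {"dp": [-0.0038, 0.0033, 0], "rotation": [0, 0, 0]}, {"dp": [-0.0034, 0.0037, 0], "rotation": [0, 0, 0]}, {"dp": [-0.003, 0.004, 0], "rotation": [0, 0, 0]}, {"dp": [-0.0026, 0.0043, 0], "rotation": [0, 0, 0]}, {"dp": [-0.0022, 0.0045, 0], "rotation": [0, 0, 0]}, {"dp": [-0.0017, 0.0047, 0], "rotation": [0, 0, 0]}, {"dp": [-0.0012, 0.0048, 0], "rotation": [0, 0, 0]}])

```text
t: 14.12
eef_pos: [0.5778, 0.1881, 0.1175]
ee_rot: [-3.14, -0.0, -1.298]
force: [6.2, -3.2, -4.4]
width: 0.0232
gripper_force: 50.0
```

```bash
python3 - <<'E'
from h import *
knob(.1)
E
```

```text
t 14.12 theta 1.357 r 49.7 tang F -6.0 radial F -3.6 fz -4.4 z 0.1175 w 0.0232
tool dx [-1.1 -0.3  0.2  0.7  1.2  1.7  2.1  2.6] dy [4.9 5.  5.  5.  4.9 4.7 4.5 4.3]
```

Emit:
carry_out(commands=[{"dp": [-0.0011, 0.0049, 0], "rotation": [0, 0, 0]}, {"dp": [-0.0003, 0.005, 0], "rotation": [0, 0, 0]}, {"dp": [0.0002, 0.005, 0], "rotation": [0, 0, 0]}, {"dp": [0.0007, 0.005, 0], "rotation": [0, 0, 0]}])

```text
t: 14.62
eef_pos: [0.5596, 0.1837, 0.1176]
ee_rot: [-3.138, -0.0, -1.297]
force: [12.9, -2.8, -11.0]
width: 0.023
gripper_force: 50.0
```

```bash
python3 - <<'E'
from h import *
knob(.1)
E
```

```text
t 14.62 theta 1.735 r 49.9 tang F -10.5 radial F -8.0 fz -11.0 z 0.1176 w 0.023
tool dx [1.  1.5 2.  2.5 2.9 3.3 3.6 4. ] dy [4.9 4.8 4.6 4.4 4.1 3.8 3.4 3.1]
```

Emit:
carry_out(commands=[{"dp": [0.001, 0.0049, 0], "rotation": [0, 0, 0]}, {"dp": [0.0015, 0.0048, 0], "rotation": [0, 0, 0]}, {"dp": [0.002, 0.0046, 0], "rotation": [0, 0, 0]}, {"dp": [0.0025, 0.0044, 0], "rotation": [0, 0, 0]}])

```text
t: 15.12
eef_pos: [0.5456, 0.1742, 0.1177]
ee_rot: [-3.133, 0.002, -1.297]
force: [18.9, 5.5, -21.3]
width: 0.0231
gripper_force: 50.0
```

```bash
python3 - <<'E'
from h import *
knob(.1)
E
```

```text
t 15.12 theta 2.076 r 50.0 tang F -17.3 radial F -9.3 fz -21.3 z 0.1177 w 0.0231
tool dx [2.7 3.  3.4 3.8 4.1 4.3 4.6 4.8] dy [4.2 4.  3.6 3.3 2.9 2.5 2.  1.6]
```

Emit:
carry_out(commands=[{"dp": [0.0027, 0.0042, 0.0003], "rotation": [0, 0, 0]}, {"dp": [0.003, 0.004, 0.0003], "rotation": [0, 0, 0]}, {"dp": [0.0034, 0.0036, 0.0003], "rotation": [0, 0, 0]}])

```text
t: 15.5
eef_pos: [0.5377, 0.1641, 0.1176]
ee_rot: [-3.13, 0.004, -1.296]
force: [14.3, 12.9, -13.6]
width: 0.0232
gripper_force: 50.0
```

```bash
python3 - <<'E'
from h import *
knob(.1);print(readout.get_state()['ee_rot'],readout.get_state()['moment'])
E
```

```text
t 15.5 theta 2.333 r 50.1 tang F -18.4 radial F -5.7 fz -13.6 z 0.1176 w 0.0232
tool dx [3.7 4.  4.2 4.5 4.7 4.8 4.9 5. ] dy [3.4 3.1 2.6 2.2 1.8 1.3 0.8 0.3]
[-3.12983158  0.00446793 -1.29632519] [ 4.59130956 -5.40132186  0.03140521]
```

Emit:
carry_out(commands=[{"dp": [0.0037, 0.0034, 0.0003], "rotation": [0, 0, 0]}, {"dp": [0.004, 0.0031, 0.0002], "rotation": [0, 0, 0]}])

```text
t: 15.75
eef_pos: [0.534, 0.1566, 0.1176]
ee_rot: [-3.127, 0.007, -1.296]
force: [12.1, 20.2, -11.3]
width: 0.023
gripper_force: 50.0
```

Emit:
carry_out(commands=[{"dp": [0.0042, 0.0026, 0.0002], "rotation": [0, 0, 0]}])

```text
t: 15.88
eef_pos: [0.5323, 0.1521, 0.1175]
ee_rot: [-3.128, 0.007, -1.296]
force: [9.2, 19.3, -7.9]
width: 0.0232
gripper_force: 50.0
```

```bash
python3 - <<'E'
from h import *
knob(.1)
E
```

```text
t 15.88 theta 2.595 r 50.3 tang F -21.0 radial F -3.6 fz -7.9 z 0.1175 w 0.0232
tool dx [4.5 4.6 4.8 4.9 5.  5.  5.  4.9] dy [ 2.2  1.9  1.5  1.   0.5 -0.  -0.5 -1. ]
```

Emit:
carry_out(commands=[{"dp": [0.0045, 0.0022, 0.0001], "rotation": [0, 0, 0]}])

```text
t: 16.0
eef_pos: [0.5311, 0.1471, 0.1175]
ee_rot: [-3.128, 0.007, -1.296]
force: [8.5, 18.9, -7.3]
width: 0.0233
gripper_force: 50.0
```

Emit:
carry_out(commands=[{"dp": [0.0046, 0.0019, 0.0001], "rotation": [0, 0, 0]}])

```text
t: 16.12
eef_pos: [0.5307, 0.1435, 0.1175]
ee_rot: [-3.127, 0.009, -1.296]
force: [5.4, 31.9, -6.0]
width: 0.023
gripper_force: 50.0
```

```bash
python3 - <<'E'
from h import *
knob(.1)
E
```

```text
t 16.12 theta 2.77 r 50.3 tang F -32.3 radial F -2.2 fz -6.0 z 0.1175 w 0.023
tool dx [4.8 4.9 5.  5.  5.  4.9 4.8 4.6] dy [ 1.3  1.1  0.6  0.1 -0.4 -0.9 -1.4 -1.8]
```

Emit:
carry_out(commands=[{"dp": [0, 0, 0], "rotation": [0, 0, 0]}, {"dp": [0, 0, 0], "rotation": [0, 0, 0]}])

```text
t: 16.38
eef_pos: [0.5303, 0.1415, 0.1175]
ee_rot: [-3.129, 0.006, -1.296]
force: [9.3, 15.3, -5.1]
width: 0.0229
gripper_force: 50.0
```

```bash
python3 - <<'E'
from h import *
knob(.1)
s=readout.get_state();p,d=vision.grab_frame('wrist');W=cloud(d,cam('wrist',s))
cv2.imwrite('pics/w4.png',p[...,::-1])
o=np.array([.5972,.0808]);a=np.radians(15.6);Rm=np.array([[np.cos(a),np.sin(a)],[-np.sin(a),np.cos(a)]])
F=((W[...,:2]-o)@Rm.T)*1000; Z=W[...,2]*1000
m=(d>0)&(abs(F[...,0])<30)&(F[...,1]>-103)&(F[...,1]<-15.5)&(Z>50)&(Z<90)
print('breaker',cv2.minAreaRect(F[m].astype(np.float32)))
E
```

```text
t 16.38 theta 2.81 r 50.5 tang F -15.8 radial F -8.3 fz -5.1 z 0.1175 w 0.0229
tool dx [5.  4.9 5.  5.  5.  4.9 4.7 4.6] dy [ 0.9  0.9  0.4 -0.1 -0.6 -1.1 -1.6 -2. ]
breaker ((-0.7019615173339844, -34.71654510498047), (36.584293365478516, 22.5089054107666), 0.28986936807632446)
```

View pics/w4.png

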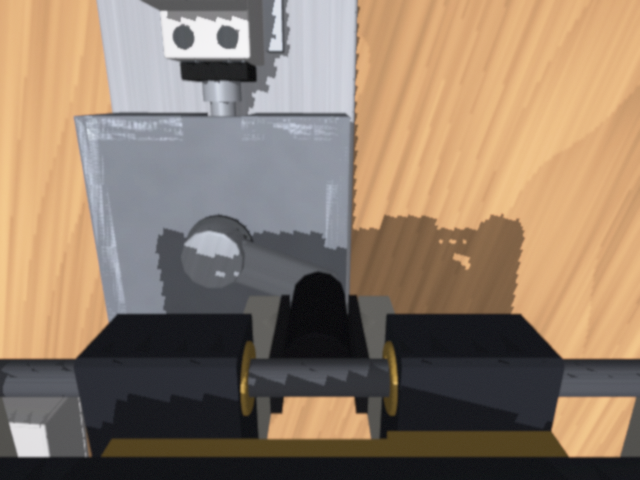

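The picture shows the breaker's end at (207,40), now seated against the stop (centre y ≈ -63.5). The pad touches it at (218,70). Static force is still 16 N, so the follower is still on the ramp. Continuing in small steps.

Emit:
carry_out(commands=[{"dp": [0.0045, 0.0006, 0], "rotation": [0, 0, 0]}])

```text
t: 16.55
eef_pos: [0.5304, 0.1381, 0.1175]
ee_rot: [-3.129, 0.007, -1.296]
force: [0.6, 20.6, -1.5]
width: 0.0232
gripper_force: 50.0
```

Emit:
carry_out(commands=[{"dp": [0.0045, 0.0006, 0], "rotation": [0, 0, 0]}])

```text
t: 16.68
eef_pos: [0.5305, 0.1326, 0.1175]
ee_rot: [-3.131, 0.006, -1.296]
force: [2.3, 18.7, 0.6]
width: 0.0231
gripper_force: 50.0
```

```bash
python3 - <<'E'
from h import *
knob(.1)
E
```

```text
t 16.68 theta 2.987 r 50.5 tang F -18.3 radial F -4.5 fz 0.6 z 0.1175 w 0.0231
tool dx [5.1 5.  5.  4.9 4.8 4.6 4.4 4.1] dy [-0.   0.  -0.5 -1.  -1.5 -1.9 -2.4 -2.8]
```

Emit:
carry_out(commands=[{"dp": [0.0045, -0.0003, 0], "rotation": [0, 0, 0]}])

```text
t: 16.8
eef_pos: [0.5315, 0.1272, 0.1174]
ee_rot: [-3.133, 0.005, -1.296]
force: [2.7, 13.2, 1.7]
width: 0.0232
gripper_force: 50.0
```

Emit:
carry_out(commands=[{"dp": [0.0045, -0.0005, 0], "rotation": [0, 0, 0]}])

```text
t: 16.92
eef_pos: [0.5328, 0.1222, 0.1174]
ee_rot: [-3.134, 0.004, -1.296]
force: [0.9, 11.0, 3.7]
width: 0.0235
gripper_force: 50.0
```

```bash
python3 - <<'E'
from h import *
knob(.1)
E
```

```text
t 16.93 theta -3.086 r 50.6 tang F -10.2 radial F -4.4 fz 3.7 z 0.1174 w 0.0235
tool dx [4.9 4.9 4.8 4.6 4.4 4.1 3.8 3.5] dy [-1.1 -1.  -1.5 -2.  -2.4 -2.8 -3.2 -3.6]
```

Force is falling, so the dwell is close.

Emit:
carry_out(commands=[{"dp": [0.0035, -0.0008, 0], "rotation": [0, 0, 0]}])

```text
t: 17.05
eef_pos: [0.5344, 0.1183, 0.1174]
ee_rot: [-3.135, 0.003, -1.296]
force: [2.2, 8.0, 3.7]
width: 0.023
gripper_force: 50.0
```

Emit:
carry_out(commands=[{"dp": [0.0035, -0.0009, 0], "rotation": [0, 0, 0]}])

```text
t: 17.18
eef_pos: [0.536, 0.1148, 0.1174]
ee_rot: [-3.135, 0.003, -1.296]
force: [0.3, 10.1, 4.3]
width: 0.0229
gripper_force: 50.0
```

```bash
python3 - <<'E'
from h import *
knob(.07)
E
```

```text
t 17.18 theta -2.927 r 50.6 tang F -8.8 radial F -4.9 fz 4.3 z 0.1174 w 0.0229
tool dx [3.3 3.3 3.2 3.1 3.  2.9 2.7 2.6] dy [-1.4 -1.1 -1.3 -1.6 -1.8 -2.  -2.2 -2.4]
```

Emit:
carry_out(commands=[{"dp": [0.0016, -0.0007, 0], "rotation": [0, 0, 0]}, {"dp": [0, 0, 0], "rotation": [0, 0, 0]}, {"dp": [0, 0, 0], "rotation": [0, 0, 0]}])

```text
t: 17.55
eef_pos: [0.5372, 0.1127, 0.1174]
ee_rot: [-3.136, 0.001, -1.297]
force: [4.3, 3.7, 3.4]
width: 0.0229
gripper_force: 50.0
```

```bash
python3 - <<'E'
from h import *
knob(.07)
for i in range(4): vision.grab_frame('top'); knob()
E
```

```text
t 17.55 theta -2.878 r 50.6 tang F -1.0 radial F -5.6 fz 3.4 z 0.1174 w 0.0229
tool dx [3.2 3.3 3.2 3.1 2.9 2.8 2.6 2.5] dy [-1.6 -1.3 -1.5 -1.7 -1.9 -2.1 -2.3 -2.5]
t 17.6 theta -2.878 r 50.6 tang F -0.7 radial F -4.3 fz 3.5 z 0.1174 w 0.023
t 17.65 theta -2.878 r 50.5 tang F -1.4 radial F -4.3 fz 4.2 z 0.1174 w 0.0227
t 17.7 theta -2.878 r 50.6 tang F -1.7 radial F -4.2 fz 3.5 z 0.1174 w 0.0229
t 17.75 theta -2.878 r 50.5 tang F -2.1 radial F -5.1 fz 3.7 z 0.1175 w 0.0233
```

Static tangential force is now 1–2 N, friction only, against 16 N on the ramp. I'll go about 0.07 rad further to get clearly into the dwell, then check.

Emit:
carry_out(commands=[{"dp": [0.0017, -0.0006, 0], "rotation": [0, 0, 0]}])

```text
t: 17.88
eef_pos: [0.5379, 0.1115, 0.1174]
ee_rot: [-3.136, 0.002, -1.297]
force: [0.6, 8.1, 5.9]
width: 0.0233
gripper_force: 50.0
```

Emit:
carry_out(commands=[{"dp": [0.0017, -0.0006, 0], "rotation": [0, 0, 0]}])

```text
t: 18.0
eef_pos: [0.539, 0.11, 0.1174]
ee_rot: [-3.136, 0.002, -1.297]
force: [2.2, 6.8, 6.8]
width: 0.0229
gripper_force: 50.0
```

Emit:
carry_out(commands=[{"dp": [0, 0, 0], "rotation": [0, 0, 0]}, {"dp": [0, 0, 0], "rotation": [0, 0, 0]}])

```text
t: 18.25
eef_pos: [0.5392, 0.1097, 0.1174]
ee_rot: [-3.136, 0.001, -1.297]
force: [3.0, 4.2, 4.3]
width: 0.0232
gripper_force: 50.0
```

```bash
python3 - <<'E'
from h import *
knob(.07)
for i in range(3): vision.grab_frame('top'); knob()
E
```

```text
t 18.25 theta -2.808 r 50.6 tang F -1.8 radial F -4.9 fz 4.3 z 0.1174 w 0.0232
tool dx [3.1 3.2 3.1 2.9 2.8 2.6 2.5 2.3] dy [-1.8 -1.5 -1.7 -1.9 -2.1 -2.3 -2.5 -2.6]
t 18.3 theta -2.808 r 50.6 tang F -1.9 radial F -4.7 fz 3.8 z 0.1174 w 0.0233
t 18.35 theta -2.808 r 50.6 tang F -1.2 radial F -4.4 fz 3.8 z 0.1174 w 0.0234
t 18.4 theta -2.808 r 50.6 tang F -1.4 radial F -5.1 fz 4.9 z 0.1174 w 0.0233
```

Still friction only at θ ≈ 3.475. Letting go and checking that the crank stays.

Emit:
carry_out(commands=[{"dp": [0, 0, 0], "rotation": [0, 0, 0]}, {"dp": [0, 0, 0], "rotation": [0, 0, 0]}, {"dp": [0, 0, 0], "rotation": [0, 0, 0]}, {"dp": [0, 0, 0], "rotation": [0, 0, 0]}, {"dp": [0, 0, -0.02], "rotation": [0, 0, 0]}, {"dp": [0, 0, -0.04], "rotation": [0, 0, 0]}, {"dp": [0, 0, -0.05], "rotation": [0, 0, 0]}, {"dp": [0, 0, -0.03], "rotation": [0, 0, 0]}], grip=0.0876)

```text
t: 19.4
eef_pos: [0.5374, 0.1079, 0.2583]
ee_rot: [-3.139, 0.0, -1.298]
force: [-0.0, 0.8, -0.4]
width: 0.0871
gripper_force: 0.0
```

Emit:
carry_out(commands=[{"dp": [-0.03, -0.02, -0.03], "rotation": [0, 0, 0]}, {"dp": [-0.02, -0.02, 0], "rotation": [0, 0, 0]}, {"dp": [0, 0, 0], "rotation": [0, 0, 0]}, {"dp": [0, 0, 0], "rotation": [0, 0, 0]}])

```text
t: 19.9
eef_pos: [0.5615, 0.1664, 0.2852]
ee_rot: [3.14, -0.0, -1.298]
force: [-0.5, -0.5, 0.8]
width: 0.0875
gripper_force: 0.0
```

```bash
python3 - <<'E'
from h import *
o=np.array([.5972,.0808]);a=np.radians(15.6);Rm=np.array([[np.cos(a),np.sin(a)],[-np.sin(a),np.cos(a)]])
for i in range(2):
    s=readout.get_state();p,d=vision.grab_frame('wrist');W=cloud(d,cam('wrist',s))
    F=((W[...,:2]-o)@Rm.T)*1000; Z=W[...,2]*1000
    m=(d>0)&(np.hypot(F[...,0],F[...,1]-60)<70)&(Z>110)&(Z<135)
    k=cv2.minEnclosingCircle(F[m].astype(np.float32)) if m.any() else None
    print(s['t'],'knob',k,np.mod(np.arctan2(k[0][1]-60,k[0][0]+.35),2*np.pi) if k else '')
    m=(d>0)&(abs(F[...,0])<30)&(F[...,1]>-103)&(F[...,1]<-15.5)&(Z>50)&(Z<90)
    print('breaker',cv2.minAreaRect(F[m].astype(np.float32)) if m.any() else None,F[m].max(0),s['force'])
    m=(d>0)&(abs(F[...,0])<10)&(F[...,1]>-40)&(F[...,1]<-3)&(Z>43)&(Z<50); print('pad y',np.percentile(F[m][:,1],[2,98]) if m.any() else 0)
    vision.grab_frame('top');vision.grab_frame('top')
cv2.imwrite('pics/w5.png',p[...,::-1])
E
```

```text
19.9 knob ((-47.60133743286133, 42.949424743652344), 11.965797424316406) 3.487899200926086
breaker ((-0.5245723724365234, -40.85342788696289), (34.1358757019043, 36.01459503173828), 89.99993133544922) [ 17.4827342 -23.7854934] [-0.5055181  -0.49416295  0.80041153]
pad y [-23.87991828 -15.7147494 ]
20.05 knob ((-47.67188262939453, 43.03807067871094), 11.9959716796875) 3.485764163406429
breaker ((-0.6262092590332031, -41.214332580566406), (36.08344650268555, 34.85334014892578), 0.17860673367977142) [ 17.45223102 -23.81419815] [ 0.0912001  -0.03895167  0.19102589]
pad y [-23.96281181 -16.05144586]
```

View pics/w5.png

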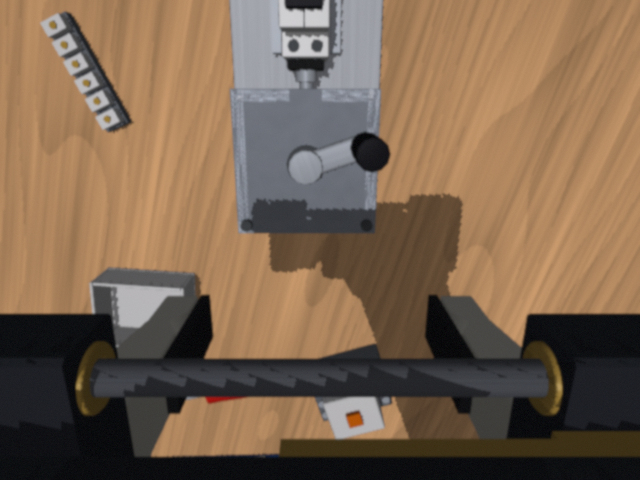

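The picture shows the knob at (370,152) staying put at 3.487 rad, with the breaker at (305,30) held between pad and stop. The hand is clear, so I'm handing in.

```bash
python3 -c "
from station import arm
print(arm.job_done())"
```

```text
the job is handed in; nothing more can be done
None
```

I handed the job in at about 20 s: the two-pole breaker stands in the nest against the end stop. Judging by feel, the crank is in the dwell, at about 3.49 rad, and it stayed there after I let go. The interface gave no verdict, and I could not read the pad's squeeze directly.

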